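# Release the drying-cabinet key left latched

### The job

One fan of the drying cabinet was left on: on the white console one of the four blue keys is still latched a little way down. Starting with the key beside the amber lamp and working along the row, tap each of the four keys lightly with the fingertips and lift off; then press the latched one all the way down and let go, so that it springs up level with the others. While it is still latched do not press a free key home, and leave the pots and tools where they are.

Things in the scene. Friction and masses are not known exactly. Their poses are not given: they have to be found in the camera images.
- console: white fixed control console, 150 mm (its x) by 260 mm (its y) by 60 mm high; origin at the centre of its underside on the table, z up, x from the robot's side to the far side, y along the key row towards the amber lamp. Place and yaw (to 0.35 rad) vary. Four like keys in a row, 50 mm apart, centred at x = -25, y = 75, 25, -25, -75 mm
- lamp (a point): top of the amber lamp, a fixed dome 17 mm across and 12 mm high on the console's deck, in line with the key row at the +y end, 39 mm from the centre of key 1
- key1: blue key, the first, next to the amber lamp. Cap 34 mm (console x) by 26 mm (console y), 24 mm gaps between caps; origin at the centre of the cap's top face, z up, going down with the key. Any of the four may be the latched one.
- key2: blue key, the second from the lamp. As key 1. Free: top 74 mm above the table (14 mm above the deck); starts to give at about 2 N, is 4 mm down at about 4 N and at its stop, 9 mm down, at about 7 N; springs back. Any of the four may be the latched one.
- key3: blue key, the third from the lamp. As key 1. Latched (one of the four): top rests at 70 mm and is firm to about 4 N; pushed below 67 mm its catch lets go for good, and it rises to 74 mm once the finger withdraws. Any of the four may be the latched one.
- key4: blue key, the fourth, farthest from the lamp. As key 1. A light tap is about 0.5 to 4 N; a key 7 mm or more down (top at 67 mm or lower) is pressed home. Any of the four may be the latched one.
- test_cup: bystander, loose, to be left alone: small grey-green cup, 40 mm across the mouth, 40 mm tall, standing on the console's deck about 70 mm behind the keys; origin at the centre of its underside
- rib: bystander, loose, to be left alone: flat wooden throwing rib, 30 x 60 x 6 mm, lying on the console's deck about 70 mm behind the keys; origin at the centre of its underside
- dark_pot: bystander, loose, to be left alone: charcoal-black open cylinder pot, 96 mm across, 85 mm tall, on the table past the lamp end of the console; origin at the centre of its underside
- glaze_jar: bystander, loose, to be left alone: white closed jar with a grey cap, 64 mm across, 85 mm tall, on the table past the other end of the console; origin at the centre of its underside
- wood_knife: bystander, loose, to be left alone: flat brown wooden modelling knife about 190 mm long, 7 mm thick, lying on the table in front of the console (robot's side); origin at the centre of its underside
- bowl: bystander, loose, to be left alone: pale buff bowl, 110 mm across the rim, 50 mm tall, on the table behind the console; origin at the centre of its underside
- scraper: bystander, loose, to be left alone: round flat steel scraper, 60 mm across, 5 mm thick, lying on the table behind the console; origin at the centre of its underside

How it is judged:
On the way, in this order (a step that is already met when the one before it is completed fails the run):
1. a fingertip taps key 1, the first, next to the amber lamp, lightly (more than 0.3 N, not pressed home) (contact force between the fingers and key1 above 0.3 N and height (world z) of key1 above 0.0675 m), for 0.03 s.
2. a fingertip taps key 2, the second from the lamp, lightly (more than 0.3 N, not pressed home) (contact force between the fingers and key2 above 0.3 N and height (world z) of key2 above 0.0675 m), for 0.03 s.
3. a fingertip taps key 3, the third from the lamp, lightly (more than 0.3 N, not pressed home) (contact force between the fingers and key3 above 0.3 N and height (world z) of key3 above 0.0675 m), for 0.03 s.
4. a fingertip taps key 4, the fourth, farthest from the lamp, lightly (more than 0.3 N, not pressed home) (contact force between the fingers and key4 above 0.3 N and height (world z) of key4 above 0.0675 m), for 0.03 s.
5. the fingers are off all the keys, and one key is still latched down (contact force between the fingers and key1 below 0.05 N and contact force between the fingers and key2 below 0.05 N and contact force between the fingers and key3 below 0.05 N and contact force between the fingers and key4 below 0.05 N and height (world z) of any of key1, key2, key3, key4 below 0.0715 m), for 0.1 s.
6. the latched key is pressed home by the fingers (7 mm or more below the free level) (((height (world z) of key1 below 0.067 m and contact force between the fingers and key1 above 1 N) or (height (world z) of key2 below 0.067 m and contact force between the fingers and key2 above 1 N) or (height (world z) of key3 below 0.067 m and contact force between the fingers and key3 above 1 N) or (height (world z) of key4 below 0.067 m and contact force between the fingers and key4 above 1 N))), for 0.03 s.
At the end, for the whole second after the job is handed in: all four keys stand up level, each top within 1.5 mm of the free height of 74 mm, and are at rest (height (world z) of each of key1, key2, key3, key4 above 0.0725 m and linear speed of each of key1, key2, key3, key4 below 0.005 m/s); the robot touches nothing.
It fails at once if a key is pressed home (7 mm or more) while another is still latched down ((height (world z) of key1 below 0.067 m and height (world z) of any of key2, key3, key4 below 0.0715 m) or (height (world z) of key2 below 0.067 m and height (world z) of any of key1, key3, key4 below 0.0715 m) or (height (world z) of key3 below 0.067 m and height (world z) of any of key1, key2, key4 below 0.0715 m) or (height (world z) of key4 below 0.067 m and height (world z) of any of key1, key2, key3 below 0.0715 m)).
It fails at once if a pot, jar or tool is lifted, carried or shifted by more than 20 mm (distance of any of test_cup, rib, dark_pot, glaze_jar, wood_knife, bowl, scraper from where it was at the start of the episode above 0.02 m).
It also fails if it takes over 53 s, if anything falls off the work surface, if the arm or the gripper's body presses on something with over 40 N, if the wrist force passes 120 N, or if a joint passes its speed limit or range.

### The arm

A 6-joint arm with a two-finger parallel gripper is mounted at the origin on the work surface. World frame = base frame: x ahead of the robot, y to its left, z up, the work surface at z = 0. Lengths are in m, angles in rad, forces in N, time in s.
With the tool pointing down it reaches from about 0.35 to 0.95 m from the base axis. Payload 17.4 kg.
Tool frame: the origin (TCP) lies at the very end of the fingers, on their centre line; the grasp point (between the pads) lies 19 mm behind it; z points along the fingers, x is the direction in which the jaws open and shut, and the axes are right-handed (so a half turn about z gives the same grasp; the last joint's range is limited). The gripper opens to 93 mm and grips with 3 to 60 N. Pads are 15 mm wide; open, the fingers measure 128 mm over their backs; the gripper's body (75 mm by 188 mm) begins 65 mm behind the grasp point.
Start: joints at [-1.248, 0.116, 1.442, -0, 1.584, -0.038], TCP at [0.238, -0.632, 0.219] pointing down, gripper open.
Joint ranges: [-2.83, 2.83], [-0.83, 2.19], [0.07, 2.5], [-1.14, 4.28], [0.01, 3], [-2.97, 2.97]. Speed limits (rad/s): [1.89, 1.89, 2.22, 3.14, 3.14, 3.14].

### API

Orientations are given as a rotation vector (axis times angle).
In Python, from station import arm gives the robot as it stands.
- The arm moves only by the tool apply_moves, never from a script. Its argument "rows" is a list of rows, each a list of 2 entries, a list of its own where there are three numbers: the shift along the tool's x, y, z in cm, then the turn, a rotation vector about the tool's x, y, z in rad. A call has 1 to 20 rows; each row is the pose to reach, as a shift and turn from the pose measured when the call began, along the tool's axes at that moment; what a row does not reach only later rows make up. A row lasts 1/8 s, in which the tool goes at most 62.5 mm and 10.7 degrees, less where a joint would pass 70% of its speed; a pose out of reach is approached as far as the arm can. A call with a gripper value outside its range is refused whole. "claw" is the closure, from 0 (fully open) to 1 (shut), set as the call begins (left out, the last holds). The fingers move at their own pace and stop on an object; the grip force is fixed at half the most. Time passes only in rows, so rows that repeat a pose let the fingers close. It gives the time, the measured TCP pose, the force and the opening at its end, in the units of the state.
- arm.read_state(): the state, without advancing time (a new reading comes with each control period).
- arm.grab_frame(name): name is "side" or "top" or "wrist"; returns the picture (384x512x3 uint8, red, green, blue); there is no depth.
- arm.camera_info(name): a dict with "mtx" (3x3 intrinsics, pixels), "distortion" ([k1, k2, p1, p2, k3] as OpenCV has them; the pictures are not rectified), "R" (3x3) and "t" (3): a world point X has camera coordinates R X + t. Camera axes: x right, y down, z forward; pixel columns grow to the right and rows downward; lengths in m; the calibration is good to about 2 mm. A picture is of the moment at which its call begins: read the wrist's pose just before it. camera_info takes no time and is no camera call; for the wrist camera it gives the pose at the moment of the call.
- arm.job_done(): hands the job in, once; it reports no verdict.
Trained networks look in the newest picture that a camera, given by its name, has taken for a name from the list of things; names that differ only in an ending like _2 or _b are one class to them, and where a whole thing is asked for, a point or a joint stands for the part that bears it (a point fixed in the world has none). Each returns a list of dicts, best first, with "p" (0 to 1); they miss things now and then, are a little off and sometimes report something else, mostly with a low value. They report only what shows in the picture. A call takes as long as a camera call.
- arm.boxes_of(camera, label): "rect" ([left, top, width, height] in pixels, round what is visible of it).
- arm.place_of(camera, label): "uv" ([column, row] in pixels: a listed point, or the origin of a listed thing).
The state is a dict: "time": time; "joints": joint angles; "dq": joint speeds; "joint_efforts": joint torques, N m; "ee_pos": TCP position; "ee_rot": TCP orientation; "contact_force": force on the tool from outside, world axes, zero at the start; "moment": the same for the moment, N m; "gripper_width": finger opening in m.
Only numpy, scipy, OpenCV 4.12 (cv2) and the standard library are available. Lean on these libraries where they do the work, as an engineer would, in place of code of your own. Each camera call takes 0.05 s, during which the arm holds its last target.

## Working session

There is one attempt and no reset: what is moved stays moved. The work goes in short steps, Python scripts to look and compute and a tool call to move; the robot and the scene stay as the last step left them, time stands still between calls to the robot, and variables do not carry over. Pictures are saved under pics/ and viewed, and the job is handed in when it is done.

Besides the shell and the picture viewer there is one more tool, called in YAML: its name, and indented under it one key for each argument. apply_moves: Moves the arm, as the interface text tells. Its arguments: {"type":"object","properties":{"rows":{"type":"array","items":{"type":"array"}},"claw":{"type":"number"}},"required":["rows"]}

```bash
mkdir -p pics; ls
python3 - <<'E'
from station import arm
import cv2
s=arm.read_state(); print(s)
for n in ["top","side"]:
    im=arm.grab_frame(n); cv2.imwrite(f"pics/{n}0.png",im[:,:,::-1])
    i=arm.camera_info(n); print(n,i)
    for l in ["lamp","key1","key2","key3","key4"]:
        print(l,[(d['uv'],round(d['p'],2)) for d in arm.place_of(n,l)][:5])
E
```

```text
pics
{'time': 0.0, 'joints': array([-1.24779542e+00,  1.16485748e-01,  1.44226124e+00,  1.84404979e-05,
        1.58398194e+00, -3.78329353e-02]), 'dq': array([ 1.67359820e-04, -3.07035193e-05, -4.57589105e-04,  4.25874379e-04,
        1.32092046e-03, -5.29604736e-04]), 'joint_efforts': array([ 2.07178011e-03, -7.21271682e+01, -6.22590709e+01,  7.80809624e-02,
        2.39241641e-02, -2.56479655e-05]), 'ee_pos': array([ 0.23822492, -0.63135288,  0.21790783]), 'ee_rot': array([-2.58342762e+00,  1.78637402e+00,  1.41094347e-03]), 'contact_force': array([ 0.66583941, -0.1302995 ,  0.29758478]), 'moment': array([0.00269069, 0.00610279, 0.01966046]), 'gripper_width': 0.0929499201967659}
top {'mtx': array([[461.35316837,   0.        , 260.46339904],
       [  0.        , 461.35316837, 191.59230679],
       [  0.        ,   0.        ,   1.        ]]), 'distortion': array([-0.18655595,  0.        ,  0.        ,  0.        ,  0.        ]), 'R': array([[-3.24966025e-04, -9.99992285e-01,  3.91460472e-03],
       [-9.97705328e-01,  5.91793369e-05, -6.77058024e-02],
       [ 6.77050484e-02, -3.9
[... 838 characters left out ...]
738,  0.        ,  0.        ,  0.        ,  0.        ]), 'R': array([[ 0.92798198, -0.37213808, -0.01904476],
       [-0.26993074, -0.63612053, -0.72283336],
       [ 0.25687905,  0.6759171 , -0.69075989]]), 't': array([-0.56098989,  0.2408627 ,  0.83216127])}
lamp [([241.4, 190.4], 0.72)]
key1 [([250.5, 251.9], 0.72), ([246.9, 211.9], 0.58), ([248.7, 198.9], 0.56), ([248.9, 230.8], 0.48)]
key2 [([250.5, 251.9], 0.72), ([246.9, 211.9], 0.58), ([248.7, 198.9], 0.56), ([248.9, 230.8], 0.48)]
key3 [([250.5, 251.9], 0.72), ([246.9, 211.9], 0.58), ([248.7, 198.9], 0.56), ([248.9, 230.8], 0.48)]
key4 [([250.5, 251.9], 0.72), ([246.9, 211.9], 0.58), ([248.7, 198.9], 0.56), ([248.9, 230.8], 0.48)]
```

View pics/top0.png

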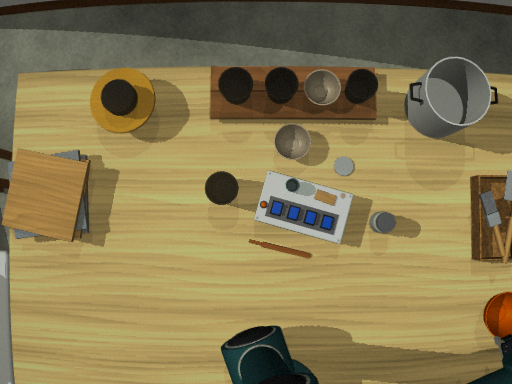

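View pics/side0.png

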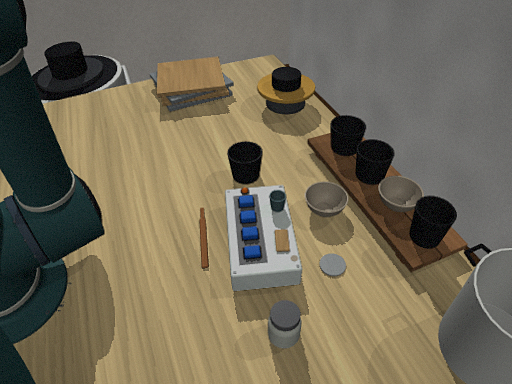

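```bash
cat > h.py <<'E'
import numpy as np, cv2
def ray(i,uv,z):
    p=cv2.undistortPoints(np.array([[uv]],float),i['mtx'],i['distortion'])[0,0]
    R=np.array(i['R']);t=np.array(i['t']);c=-R.T@t;d=R.T@np.array([p[0],p[1],1]);return c+d*(z-c[2])/d[2]
def proj(i,X):
    return cv2.projectPoints(np.array(X,float).reshape(-1,1,3),cv2.Rodrigues(np.array(i['R']))[0],np.array(i['t'],float),i['mtx'],i['distortion'])[0][:,0]
E
python3 - <<'E'
from h import *
from station import arm
for n,L in [("top",[(263.7,207.6),(275.4,207.1),(293.2,208.3),(310.8,215.1),(328.1,221.3)]),("side",[(241.4,190.4),(248.7,198.9),(246.9,211.9),(248.9,230.8),(250.5,251.9)])]:
    i=arm.camera_info(n)
    for uv in L: print(n,ray(i,uv,.074).round(4))
E
```

```text
top [0.5795 0.0386 0.074 ]
top [0.5809 0.0054 0.074 ]
top [ 0.5775 -0.0452  0.074 ]
top [ 0.5581 -0.0952  0.074 ]
top [ 0.5403 -0.1446  0.074 ]
side [0.5799 0.032  0.074 ]
side [ 0.5859 -0.002   0.074 ]
side [ 0.5669 -0.0397  0.074 ]
side [ 0.5508 -0.0943  0.074 ]
side [ 0.5332 -0.1493  0.074 ]
```

The top view shows the four blue keys running from (277,209) to (328,222), with the lamp at about (263,205). In the side view the lamp is at (245,190) and the keys are below it. Next I'll fit the console pose from the blue caps.

```bash
cat >> h.py <<'E'
from scipy.optimize import least_squares
def blue(im,a0=15):
    hsv=cv2.cvtColor(im,cv2.COLOR_RGB2HSV)
    m=cv2.inRange(hsv,(108,150,90),(128,255,255))
    n,lab,st,c=cv2.connectedComponentsWithStats(m)
    return [(c[k],st[k]) for k in range(1,n) if st[k][4]>=a0]
KY=[.075,.025,-.025,-.075]
def keyw(p,k,z=.074):
    c,s=np.cos(p[2]),np.sin(p[2]);x,y=-.025,KY[k]
    return np.array([p[0]+c*x-s*y,p[1]+s*x+c*y,z])
E
python3 - <<'E'
from h import *
from station import arm
obs=[]
for n in ["top","side"]:
    im=cv2.imread(f"pics/{n}0.png")[:,:,::-1].copy(); b=blue(im)
    for c,s in b: print(n,c.round(1),s)
    i=arm.camera_info(n)
    for c,s in b: print(ray(i,c,.073).round(4))
    cx,cy=(305,207) if n=="top" else (260,235)
    cv2.imwrite(f"pics/{n}0c.png",cv2.resize(im[cy-60:cy+60,cx-60:cx+60,::-1],None,fx=5,fy=5,interpolation=cv2.INTER_CUBIC))
E
```

```text
top [276.3 207.6] [271 202  11  13  99]
top [293.2 212.5] [288 207  11  12  99]
top [310.2 217.3] [305 211  11  13 101]
top [326.9 222. ] [322 216  11  13 104]
[0.5795 0.0028 0.073 ]
[ 0.5655 -0.0453  0.073 ]
[ 0.5519 -0.0936  0.073 ]
[ 0.5383 -0.1412  0.073 ]
side [245.5 199.8] [239 195  14  11 113]
side [247.4 214.8] [241 210  15  12 126]
side [249.5 231.7] [242 227  16  12 149]
side [251.8 250.8] [244 246  16  11 157]
[ 0.5781 -0.0008  0.073 ]
[ 0.5652 -0.0476  0.073 ]
[ 0.5513 -0.0965  0.073 ]
[ 0.5371 -0.1471  0.073 ]
```

View pics/side0c.png

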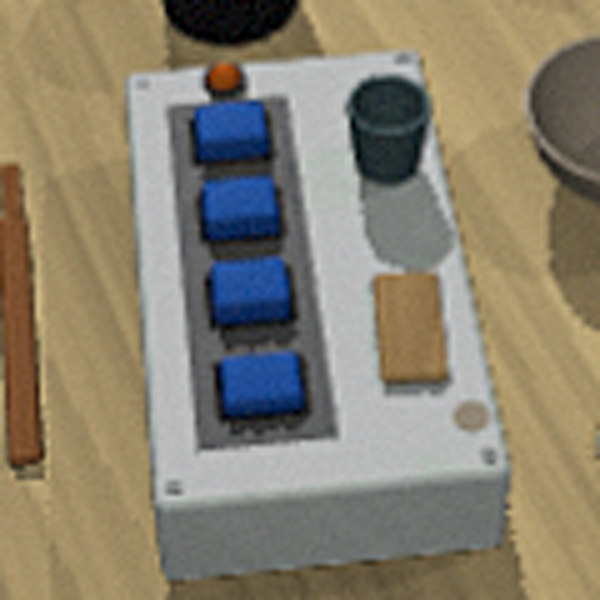

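```bash
cat >> h.py <<'E'
from scipy.spatial.transform import Rotation as Ro
def down(yaw): # tool x at angle yaw, z down
    c,s=np.cos(yaw),np.sin(yaw); return np.array([[c,s,0],[s,-c,0],[0,0,-1]])
def rel(st,pos,Rw=None):
    R=Ro.from_rotvec(st['ee_rot']).as_matrix()
    d=R.T@(np.array(pos)-st['ee_pos'])*100
    w=Ro.from_matrix(R.T@Rw).as_rotvec() if Rw is not None else np.zeros(3)
    return d.round(2),w.round(3)
E
python3 - <<'E'
from h import *
from station import arm
st=arm.read_state()
print(rel(st,[.58,-.04,.22],down(-.278)), rel(st,[.50,-.07,.22],down(-.278)))
i=arm.camera_info("wrist"); R=Ro.from_rotvec(st['ee_rot']).as_matrix()
print("cam in tool", R.T@(-i['R'].T@i['t']-st['ee_pos']), R.T@i['R'].T)
E
```

```text
(array([-43.28, -52.85,  -0.13]), array([ 0.   ,  0.   , -0.932])) (array([-43.3 , -44.31,  -0.13]), array([ 0.   ,  0.   , -0.932]))
cam in tool [-5.45911743e-05 -8.45428594e-02 -1.66529277e-01] [[ 9.99999663e-01  8.15817811e-04  9.67778018e-05]
 [-8.07045057e-04  9.53489117e-01  3.01426363e-01]
 [ 1.53632415e-04 -3.01426340e-01  9.53489454e-01]]
```

apply_moves:
  rows:
    - [[-43.3,-50,0],[0,0,-0.932]]
    - [[-43.3,-50,0],[0,0,-0.932]]
    - [[-43.3,-50,0],[0,0,-0.932]]
    - [[-43.3,-50,0],[0,0,-0.932]]
    - [[-43.3,-50,0],[0,0,-0.932]]
    - [[-43.3,-50,0],[0,0,-0.932]]
    - [[-43.3,-50,0],[0,0,-0.932]]
    - [[-43.3,-50,0],[0,0,-0.932]]
    - [[-43.3,-50,0],[0,0,-0.932]]
    - [[-43.3,-50,0],[0,0,-0.932]]
    - [[-43.3,-50,0],[0,0,-0.932]]
    - [[-43.3,-50,0],[0,0,-0.932]]
    - [[-43.3,-50,0],[0,0,-0.932]]
    - [[-43.3,-50,0],[0,0,-0.932]]
    - [[-43.3,-50,0],[0,0,-0.932]]
    - [[-43.3,-50,0],[0,0,-0.932]]
  claw: 1

```text
time: 2.6
ee_pos: [0.5531, -0.0504, 0.2188]
ee_rot: [-3.111, 0.436, -0.0]
contact_force: [0.2, -0.1, -0.6]
gripper_width: 0.0006
```

Run:
```python
from h import *
from station import arm
st=arm.read_state(); print(st['time'],st['ee_pos'],st['ee_rot'],st['contact_force'],st['gripper_width'])
i=arm.camera_info("wrist"); im=arm.grab_frame("wrist"); cv2.imwrite("pics/w1.png",im[:,:,::-1])
for c,s in blue(im,100): print(c.round(1),s,ray(i,c,.0735).round(4))
```

```text
2.6 [ 0.55308399 -0.05040201  0.21875709] [-3.11111056e+00  4.36489782e-01 -2.94092511e-04] [ 0.15959714 -0.07822238 -0.55702998] 0.0005666651939372583
[268.9 120.1] [253 108  33  26 828] [0.5809 0.0038 0.0735]
[268.7 169.1] [253 157  32  25 766] [ 0.5677 -0.0436  0.0735]
[268.3 214.1] [254 202  30  24 666] [ 0.5543 -0.0911  0.0735]
```

View pics/w1.png

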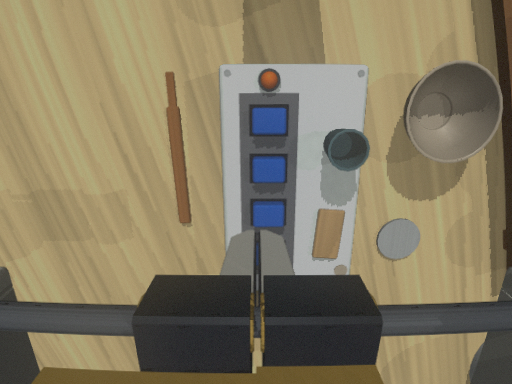

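The wrist view is aligned with the console. The lamp is at (269,80) and keys 1–3 are at about (269,120), (269,169) and (268,214). Their positions agree with the top view to within 2 mm.

Run:
```python
from h import *
from station import arm
st=arm.read_state()
print(rel(st,[.580,.003,.09],down(-.276)))
```

```text
(array([ 1.12, -5.86, 12.87]), array([ 0.   , -0.   , -0.003]))
```

apply_moves:
  rows:
    - [[1.1,-5.9,2],[0,0,0]]
    - [[1.1,-5.9,7],[0,0,0]]
    - [[1.1,-5.9,12],[0,0,0]]
    - [[1.1,-5.9,12.9],[0,0,0]]
    - [[1.1,-5.9,12.9],[0,0,0]]
    - [[1.1,-5.9,12.9],[0,0,0]]
    - [[1.1,-5.9,12.9],[0,0,0]]

```text
time: 3.52
ee_pos: [0.5807, 0.0033, 0.0915]
ee_rot: [-3.111, 0.436, -0.004]
contact_force: [-0.1, -0.4, 0.5]
gripper_width: 0.0005
```

Run:
```python
from h import *
from station import arm
st=arm.read_state(); print(st['time'],st['ee_pos'],st['contact_force'])
im=arm.grab_frame("side"); cv2.imwrite("pics/s2.png",cv2.resize(im[140:290,180:330,::-1],None,fx=4,fy=4,interpolation=cv2.INTER_CUBIC))
im=arm.grab_frame("wrist"); cv2.imwrite("pics/w2.png",im[:,:,::-1])
```

```text
3.525 [0.58065183 0.00329175 0.09146506] [-0.06993109 -0.354256    0.49593337]
```

View pics/s2.png

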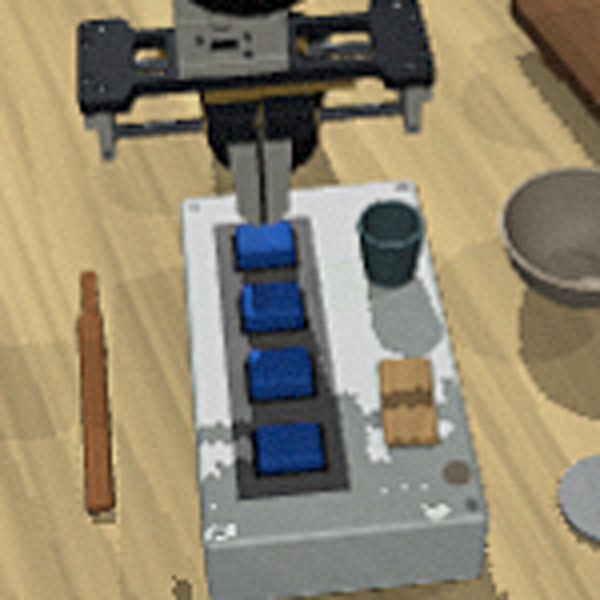

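View pics/w2.png

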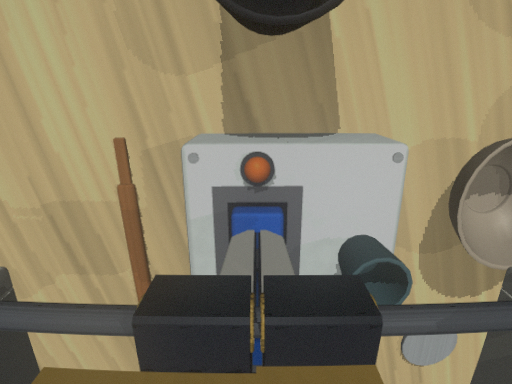

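The fingertips are centred over key 1: column 258 in the wrist view, with the cap at 232–284. Now I'll descend in small steps.

apply_moves:
  rows:
    - [[0,0,0.8],[0,0,0]]
    - [[0,0,1.3],[0,0,0]]
    - [[0,0,1.5],[0,0,0]]
    - [[0,0,1.5],[0,0,0]]
    - [[0,0,1.5],[0,0,0]]

```text
time: 4.25
ee_pos: [0.5804, 0.0033, 0.0759]
ee_rot: [-3.111, 0.436, -0.003]
contact_force: [0.5, -0.6, 0.1]
gripper_width: 0.0004
```

Run:
```python
from station import arm
st=arm.read_state(); print(st['time'],st['ee_pos'],st['contact_force'])
```

```text
4.25 [0.58043566 0.00334667 0.07586583] [ 0.45093972 -0.63998913  0.10520106]
```

apply_moves:
  rows:
    - [[0,0,0.2],[0,0,0]]
    - [[0,0,0.3],[0,0,0]]
    - [[0,0,0.4],[0,0,0]]
    - [[0,0,0.4],[0,0,0]]

```text
time: 4.75
ee_pos: [0.5806, 0.0033, 0.072]
ee_rot: [-3.111, 0.436, -0.003]
contact_force: [0.7, 1.0, 2.5]
gripper_width: 0.0004
```

Key 1 reads about 2.5 N at z = 72 mm, so it is free and has been tapped. I'll lift off and go to key 2.

Run:
```python
from h import *
from station import arm
st=arm.read_state()
print(st['contact_force'],rel(st,[.5665,-.045,.076],down(-.276)))
```

```text
[0.73185792 0.96095869 2.45506421] (array([-0.02,  5.04, -0.4 ]), array([-0.   , -0.002, -0.003]))
```

apply_moves:
  rows:
    - [[0,0,-1],[0,0,0]]
    - [[0,0,-1.8],[0,0,0]]
    - [[0,2.5,-1.8],[0,0,0]]
    - [[0,5,-1.8],[0,0,0]]
    - [[0,5,-1.8],[0,0,0]]
    - [[0,5,-1.2],[0,0,0]]
    - [[0,5,-0.5],[0,0,0]]
    - [[0,5,-0.4],[0,0,0]]
    - [[0,5,-0.4],[0,0,0]]
    - [[0,5,-0.4],[0,0,0]]

```text
time: 6.0
ee_pos: [0.5669, -0.0446, 0.0762]
ee_rot: [-3.111, 0.436, -0.004]
contact_force: [0.5, -0.0, 0.4]
gripper_width: 0.0004
```

apply_moves:
  rows:
    - [[0,0,0.2],[0,0,0]]
    - [[0,0,0.3],[0,0,0]]
    - [[0,0,0.4],[0,0,0]]
    - [[0,0,0.4],[0,0,0]]

```text
time: 6.5
ee_pos: [0.5671, -0.0446, 0.0723]
ee_rot: [-3.111, 0.436, -0.004]
contact_force: [1.0, 0.6, 3.3]
gripper_width: 0.0006
```

Key 2 reads about 3 N at 72.3 mm, so it is also free and tapped. Next is key 3.

apply_moves:
  rows:
    - [[0,0,-1],[0,0,0]]
    - [[0,0,-1.8],[0,0,0]]
    - [[0,2.5,-1.8],[0,0,0]]
    - [[0,5,-1.8],[0,0,0]]
    - [[0,5,-1.8],[0,0,0]]
    - [[0,5,-1.2],[0,0,0]]
    - [[0,5,-0.5],[0,0,0]]
    - [[0,5,-0.4],[0,0,0]]
    - [[0,5,-0.4],[0,0,0]]
    - [[0,5,-0.4],[0,0,0]]

```text
time: 7.75
ee_pos: [0.5535, -0.0926, 0.0765]
ee_rot: [-3.111, 0.436, -0.005]
contact_force: [-1.2, 0.2, -0.3]
gripper_width: 0.0001
```

apply_moves:
  rows:
    - [[0,0,0.2],[0,0,0]]
    - [[0,0,0.3],[0,0,0]]
    - [[0,0,0.4],[0,0,0]]
    - [[0,0,0.4],[0,0,0]]

```text
time: 8.25
ee_pos: [0.5536, -0.0926, 0.0725]
ee_rot: [-3.111, 0.436, -0.005]
contact_force: [0.9, 0.4, 2.8]
gripper_width: 0.0005
```

Key 3 is free and tapped too (2.8 N), so key 4 should be the latched one, with its top at 70 mm. I'll stop at about 74 mm and then go down in small steps.

apply_moves:
  rows:
    - [[0,0,-1],[0,0,0]]
    - [[0,0,-1.8],[0,0,0]]
    - [[0,2.5,-1.8],[0,0,0]]
    - [[0,5,-1.8],[0,0,0]]
    - [[0,5,-1.8],[0,0,0]]
    - [[0,5,-1.2],[0,0,0]]
    - [[0,5,-0.5],[0,0,0]]
    - [[0,5,-0.4],[0,0,0]]
    - [[0,5,-0.4],[0,0,0]]
    - [[0,5,-0.4],[0,0,0]]

```text
time: 9.5
ee_pos: [0.5399, -0.1406, 0.0767]
ee_rot: [-3.111, 0.436, -0.005]
contact_force: [-0.4, 0.2, -0.3]
gripper_width: 0.0003
```

apply_moves:
  rows:
    - [[0,0,0.2],[0,0,0]]
    - [[0,0,0.4],[0,0,0]]
    - [[0,0,0.5],[0,0,0]]
    - [[0,0,0.5],[0,0,0]]

```text
time: 10.0
ee_pos: [0.5399, -0.1406, 0.0716]
ee_rot: [-3.111, 0.436, -0.005]
contact_force: [0.2, 0.8, 0.3]
gripper_width: 0.0006
```

There is no force at 71.6 mm, so key 4 is latched. I'll ease down to its top.

apply_moves:
  rows:
    - [[0,0,0.1],[0,0,0]]
    - [[0,0,0.15],[0,0,0]]
    - [[0,0,0.18],[0,0,0]]
    - [[0,0,0.18],[0,0,0]]

```text
time: 10.5
ee_pos: [0.54, -0.1406, 0.0701]
ee_rot: [-3.111, 0.436, -0.005]
contact_force: [-2.7, 0.7, 4.7]
gripper_width: 0.0004
```

Key 4 is firm at 70.1 mm with about 4.7 N, so it has been tapped and stays latched. I'll lift clear and hold, then check the key is still down.

apply_moves:
  rows:
    - [[0,0,-0.8],[0,0,0]]
    - [[0,0,-1.2],[0,0,0]]
    - [[0,0,-1.2],[0,0,0]]
    - [[0,0,-1.2],[0,0,0]]

```text
time: 11.0
ee_pos: [0.5399, -0.1406, 0.082]
ee_rot: [-3.111, 0.436, -0.005]
contact_force: [0.5, 0.7, 0.1]
gripper_width: 0.0007
```

Run:
```python
from station import arm
import cv2
st=arm.read_state(); print(st['time'],st['ee_pos'],st['contact_force'])
im=arm.grab_frame("side"); cv2.imwrite("pics/s3.png",cv2.resize(im[140:290,180:330,::-1],None,fx=4,fy=4,interpolation=cv2.INTER_CUBIC))
```

```text
11.0 [ 0.53986198 -0.140571    0.0819642 ] [0.45078427 0.71886759 0.07063383]
```

View pics/s3.png

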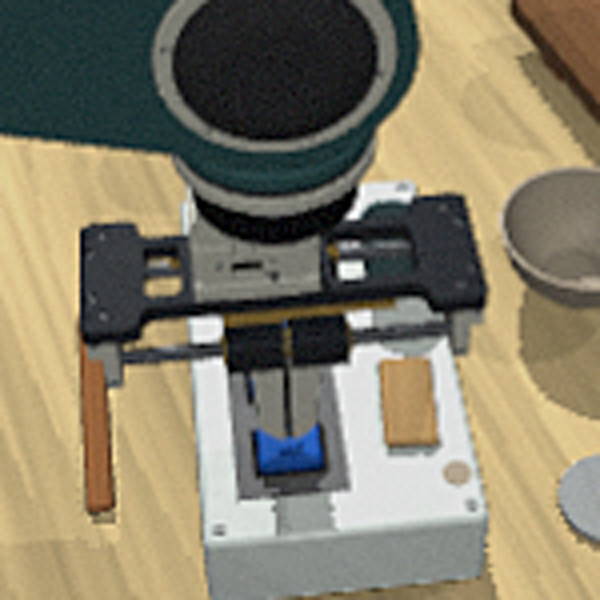

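The fingers are clear above key 4 at about (290,445), and the rib and cup are undisturbed. Now I'll press it home.

apply_moves:
  rows:
    - [[0,0,0.6],[0,0,0]]
    - [[0,0,1.1],[0,0,0]]
    - [[0,0,1.3],[0,0,0]]
    - [[0,0,1.5],[0,0,0]]
    - [[0,0,1.65],[0,0,0]]
    - [[0,0,1.65],[0,0,0]]
    - [[0,0,1.65],[0,0,0]]

```text
time: 11.92
ee_pos: [0.5397, -0.1405, 0.0656]
ee_rot: [-3.111, 0.436, -0.004]
contact_force: [-4.0, 0.7, 6.8]
gripper_width: 0.0006
```

The TCP is at 65.6 mm with 6.8 N, so the key is home. I'll lift well clear and look.

apply_moves:
  rows:
    - [[0,0,-0.8],[0,0,0]]
    - [[0,0,-3],[0,0,0]]
    - [[0,0,-8],[0,0,0]]
    - [[0,4,-13],[0,0,0]]
    - [[0,9,-15],[0,0,0]]
    - [[0,14,-15],[0,0,0]]
    - [[0,18,-15],[0,0,0]]
    - [[0,18,-15],[0,0,0]]
    - [[0,18,-15],[0,0,0]]

```text
time: 13.05
ee_pos: [0.4899, -0.3133, 0.2155]
ee_rot: [-3.111, 0.436, -0.004]
contact_force: [-0.3, -0.4, -0.5]
gripper_width: 0.001
```

Run:
```python
from h import *
from station import arm
st=arm.read_state(); print(st['time'],st['ee_pos'],st['contact_force'])
im=arm.grab_frame("side"); cv2.imwrite("pics/s4.png",cv2.resize(im[140:290,180:330,::-1],None,fx=4,fy=4,interpolation=cv2.INTER_CUBIC))
i=arm.camera_info("wrist"); im=arm.grab_frame("wrist"); cv2.imwrite("pics/w4.png",im[:,:,::-1])
for c,s in blue(im,100): print(c.round(1),s,ray(i,c,.0735).round(4))
i=arm.camera_info("side")
```

```text
13.05 [ 0.48991176 -0.31332411  0.21552351] [-0.32189702 -0.39588509 -0.5268289 ]
```

View pics/w4.png

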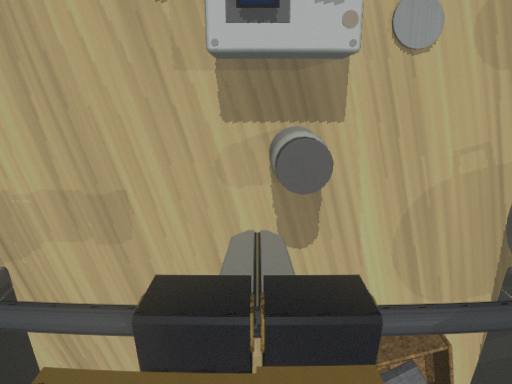

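View pics/s4.png

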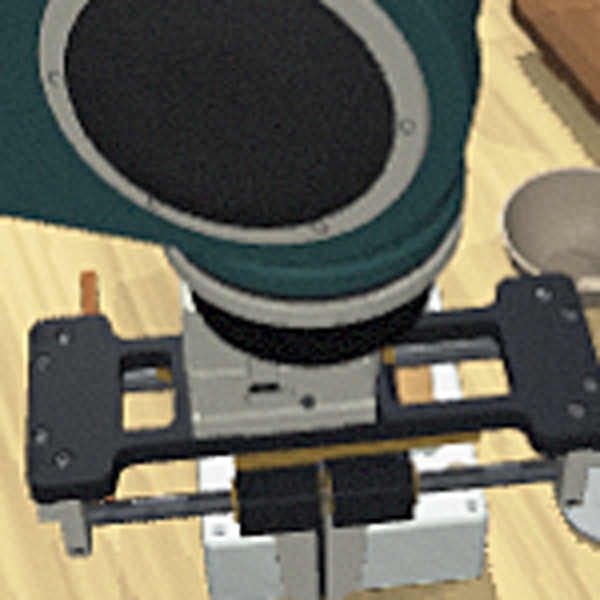

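The arm blocks both views, so I'll go back near the start pose and compare the side and top pictures with the first ones.

Run:
```python
from h import *
from station import arm
print(rel(arm.read_state(),[.238,-.631,.219],down(-1.2096)))
```

```text
(array([-15.54,  37.51,  -0.41]), array([-0.002, -0.002,  0.932]))
```

apply_moves:
  rows:
    - [[-15.5,37.5,-1],[0,0,0.932]]
    - [[-15.5,37.5,-1],[0,0,0.932]]
    - [[-15.5,37.5,-1],[0,0,0.932]]
    - [[-15.5,37.5,-1],[0,0,0.932]]
    - [[-15.5,37.5,-1],[0,0,0.932]]
    - [[-15.5,37.5,-1],[0,0,0.932]]
    - [[-15.5,37.5,-1],[0,0,0.932]]
    - [[-15.5,37.5,-1],[0,0,0.932]]
    - [[-15.5,37.5,-1],[0,0,0.932]]
    - [[-15.5,37.5,-1],[0,0,0.932]]
    - [[-15.5,37.5,-1],[0,0,0.932]]
    - [[-15.5,37.5,-1],[0,0,0.932]]

```text
time: 14.65
ee_pos: [0.2388, -0.6307, 0.225]
ee_rot: [-2.584, 1.784, -0.004]
contact_force: [-0.3, 0.4, -0.5]
gripper_width: 0.0003
```

Run:
```python
from h import *
from station import arm
st=arm.read_state(); print(st['time'],st['ee_pos'],abs(st['dq']).max())
for n in ["side","top"]:
    im=arm.grab_frame(n); cv2.imwrite(f"pics/{n}5.png",im[:,:,::-1])
    a=cv2.imread(f"pics/{n}0.png")[:,:,::-1].copy()
    for (c,s),(c0,s0) in zip(blue(im),blue(a)): print(n,(c-c0).round(2),s[4],s0[4])
    print("diff px", [ (cv2.absdiff(im,a).max(2)>60).sum() ])
im=cv2.imread("pics/side5.png"); cv2.imwrite("pics/side5c.png",cv2.resize(im[175:295,200:320],None,fx=5,fy=5,interpolation=cv2.INTER_CUBIC))
```

```text
14.65 [ 0.23879145 -0.63073399  0.22502921] 0.005561277091396082
side [0.15 0.15] 121 113
side [0.25 0.24] 132 126
side [0.26 0.04] 153 149
side [-0.09 -0.95] 166 157
diff px [np.int64(62)]
top [0.03 0.05] 98 99
top [ 0.01 -0.06] 98 99
top [ 0.01 -0.03] 101 101
top [ 0.11 -0.06] 106 104
diff px [np.int64(134)]
```

View pics/side5c.png

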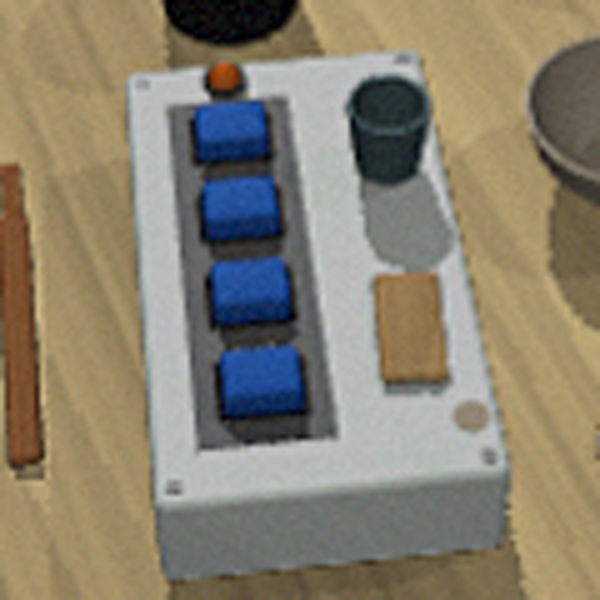

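Key 4 has moved up about 1 px in the side view and now stands like the others. The other keys and the loose things have not moved, so I'm handing in.

```bash
python3 -c "
from station import arm
print(arm.job_done())"
```

```text
the job is handed in; nothing more can be done
None
```

I tapped keys 1 to 4 in order with the closed fingertips, then pressed the latched key, key 4, home and let it spring up. I handed the job in at about 15 s; no verdict was reported.

- **Taps:** keys 1, 2 and 3 read about 2.5, 3.3 and 2.8 N with the fingertips about 2 mm below the free level. Key 4 gave no contact until 70 mm and was firm there. Its tap read about 4.7 N, slightly over the stated 0.5 to 4 N, but the catch held.
- **Press:** after lifting clear, I pressed key 4 down to 65.6 mm with about 6.8 N. The sideways force on the tool read about 4 N during the press. I did not look into why.
- **Last checks:** in the side view, key 4 rose about 1 px, which fits the expected 4 mm and puts it level with the others. The other three keys moved 0.35 px or less. The console, cup and rib looked unchanged in the close-up. Few pixels changed between the first and last side and top pictures, so I saw no sign that the pots or other tools had moved. The arm ended near its start pose, touching nothing.

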